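# Make a capacitor module safe and rock it out of its socket

### The arm

A 6-joint arm with a two-finger parallel gripper is mounted at the origin on the work surface. World frame = base frame: x ahead of the robot, y to its left, z up, the work surface at z = 0. Lengths are in m, angles in rad, forces in N, time in s.
With the tool pointing down it reaches from about 0.3 to 0.875 m from the base axis. Payload 6.4 kg.
Tool frame: the origin (TCP) lies at the very end of the fingers, on their centre line; the grasp point (between the pads) lies grasp_offset behind it (grasp_offset is the distance from the TCP to the grasp point, in m); z points along the fingers, y is the line along which they close (so a half turn about z gives the same grasp; the last joint's range is limited). The gripper opens to 88 mm and grips with 3 to 60 N. Pads are 18 mm wide; open, the fingers measure 123 mm over their backs; the gripper's body (75 mm by 187 mm) begins 45 mm behind the grasp point.
Start: joints at [0.99, 0.181, 1.607, -0, 1.354, -0.206], TCP at [0.21, 0.535, 0.239] pointing down, gripper open.
Joint ranges: [-2.99, 2.99], [-0.89, 2.07], [0.3, 2.58], [-1.14, 4.28], [0, 2.63], [-3.12, 3.12]. Speed limits (rad/s): [2.57, 2.57, 3.01, 3.14, 3.14, 3.14].

### API

Orientations are given as a unit quaternion [x, y, z, w].
In Python, from rig import * gives the robot as it stands.
- The arm moves only by the shell command python3 -m inch 'ROWS' [OPENING]. ROWS is a JSON object of lists of equal length, an entry for each row: "linear": the shift along the tool's x, y, z in m, a list of three; "rotation": the turn, a rotation vector about the tool's x, y, z in rad, a list of three. In form: {"linear": [[tx, ty, tz], ...], "rotation": [[rx, ry, rz], ...]}. A call has exactly 10 rows; each row is the pose to reach, as a shift and turn from the pose commanded when the call began, along the tool's axes at that moment; what a row does not reach only later rows make up. A row lasts 1/8 s, in which the tool goes at most 62.5 mm and 10.7 degrees, less where a joint would pass 70% of its speed; a pose out of reach is approached as far as the arm can. A call with a gripper value outside its range is refused whole. OPENING is the gripper's target within -1 to 1 (shut at 1, half-way at 0, fully open at -1), set as the call begins (- or left out, the last holds). The fingers move at their own pace and stop on an object; the grip force is fixed at half the most. Time passes only in rows, so rows that repeat a pose let the fingers close, or fill a call up. It gives the time, the measured TCP pose, the force, the opening and the grip force at its end, in the units of the state.
- state(): the state, without advancing time (a new reading comes with each control period).
- grab_frame(name): name is "scene" or "top"; returns a dict with "frame" (420x560x3 uint8, red, green, blue), "vfov" (degrees; the focal length in pixels is half the picture's height over the tangent of half this angle, whatever the lens; pixels are square), "cx", "cy" (the principal point, pixels), "view" (4x4, takes a point from world to camera coordinates). Camera axes: x right, y down, z forward; pixel columns grow to the right and rows downward; lengths in m; the calibration is good to about 2 mm. A picture is of the moment at which its call begins. There is no depth.
- sign_off(): hands the job in; it is judged then, once.
The state is a dict: "t": time; "joint_pos": joint angles; "joint_vel": joint speeds; "effort": joint torques, N m; "tool_pos": TCP position; "tcp_rot": TCP orientation; "force": force on the tool from outside, world axes, zero at the start; "torque": the same for the moment, N m; "width": opening from 0.0 (shut) to 1.0 (fully open); "grip_force": force on a finger pad.
Only numpy, scipy, OpenCV 4.12 (cv2) and the standard library are available. Lean on these libraries where they do the work, as an engineer would, in place of code of your own. Each camera call takes 0.05 s, during which the arm holds its last target. There are 200 camera calls.

### The job

Take the red shorting plug out of its wooden stand and slide it fully home in the black discharge jack on the trainer board. Then grip the white capacitor module by its orange handle and rock it side to side, towards one brass clip and then the other, until it has itself pushed both clips back (do not touch the clips with the gripper) and comes free; lift it and finish while still holding it upright and still over its socket, with its foot just clear above the tops of the clips (a few centimetres at most). Leave the plug in the jack and the other things on the bench alone.

Things in the scene. Friction and masses are not known exactly. Their poses are not given: they have to be found in the camera images.
- trainer: fixed board: wooden plate with green top, 220 (x) x 300 (y) x 24 mm high. Origin at the centre of its underside on the bench, z up. At y = +60 mm: the module's socket with its clips; at y = -85 mm: the discharge jack; low knobs and posts (to 13 mm above the panel) along its x edges. Its place and yaw vary.
- socket (a point): centre of the socket's floor, 24 mm above the bench, axes as the trainer's. Black walls 12 mm high around the module's foot, 0.8 mm play at each y end, 0.75 mm at each x side; grey clip housings 40 mm high stand 45 to 59 mm out along y. Tipping the module 0.1 to 0.12 rad to +y and to -y, about the lower y edge of its foot (30 mm from centre), makes its body push that clip back far enough.
- jack_mouth (a point): centre of the discharge jack's mouth, on top of a black 46 x 46 mm block 50 mm high on the panel (mouth 74 mm above the bench). Round vertical hole 16 mm wide, with a 4 mm chamfer and a painted yellow ring round it, through the block (50 mm deep). z up.
- module: loose capacitor module, 0.2 to 0.4 kg, in the socket, axes as the trainer's at the start. Origin: centre of its underside. Black foot 32 (x) x 60 (y) x 14 mm high; white body 32 x 52 mm up to 74 mm, so the foot is a 4 mm ledge at both y ends, under the clips with 7 mm of free height; a straight pull is stopped there. Orange handle 24 (x) x 40 (y) mm, from 74 to 116 mm high: grip across x.
- clip_left: brass clip at the socket's +y end: upright plate 24 (x) x 8 (y) mm, 21 to 62 mm above the socket's floor. Origin on the plane of its inner face, at the height of the socket's floor: 26.5 to 27.5 mm to +y of the socket's centre at the start. It slides outwards (+y) by up to 6.5 mm, is stiff (about 8 N) and stays where it is pushed (no spring). Moved 4 mm or more it no longer holds the foot.
- clip_right: the same clip at the -y end, its inner face 26.5 to 27.5 mm to -y of the socket's centre at the start; it slides outwards to -y by up to 6.5 mm.
- stand: fixed wooden parking block 56 x 56 x 50 mm with a vertical 17 mm hole, origin at the centre of its underside; it may stand on the left or on the right of the trainer.
- plug: loose shorting plug, 80 g, upright in the stand, hanging on its collar. Origin: lower end of its rod, on the axis; z up. Steel rod 14 mm thick, 45 mm long, with 3 mm tapered tip; black collar 26 mm wide, 45 to 51 mm up; red square grip 20 x 20 mm (sides along x and y), 51 to 87 mm up. Fully home, the collar sits on the jack's mouth, the origin 45 mm below it.
- tray: fixed blue parts tray 70 x 70 x 35 mm, origin at the centre of its underside; stands on the side of the trainer where the stand is not.
- multimeter: yellow multimeter lying flat, 160 x 80 x 45 mm, a bystander; origin at its underside's centre.
- breadboard: white breadboard, 55 x 165 x 9 mm, a bystander; origin at its underside's centre.
- spool: aluminium spool, 60 mm wide, 40 mm high, a bystander; origin at its underside's centre.
- screwdriver: red screwdriver, 180 mm long, lying on the bench, a bystander.

How it is judged:
By the outcome, as a careful person would: the job done as asked, in the order asked, and still so for the second after the job is handed in, while the arm keeps its last pose, push and grip.
It also fails if it takes over 58 s, if anything falls off the work surface, if the arm or the gripper's body presses on something with over 40 N, if the wrist force passes 120 N, or if a joint passes its speed limit or range.

## Working session

There is one attempt and no reset: what is moved stays moved. The work goes in short steps, Python scripts to look and compute and a shell command to move; the robot and the scene stay as the last step left them, time stands still between calls to the robot, and variables do not carry over. Pictures are saved under pics/ and viewed, at most 10 in all, crops included, and the job is handed in when it is done.

```bash
mkdir -p pics; ls; python3 - <<'E'
from rig import *
import cv2,numpy as np,pickle
s=state();print({k:np.round(v,4).tolist() for k,v in s.items()})
import rig;print([n for n in dir(rig) if n[0]!='_'])
try: print(grasp_offset)
except Exception as e: print(e)
d={}
for n in("scene","top"):
    f=grab_frame(n);d[n]=f;cv2.imwrite(f"pics/{n}0.png",f["frame"][:,:,::-1]);print(n,f["vfov"],f["cx"],f["cy"],np.round(f["view"],3).tolist())
pickle.dump(d,open("f0.pkl","wb"))
E
```

```text
pics
{'t': 0.0, 'joint_pos': [0.9897, 0.1815, 1.608, 0.0, 1.3538, -0.2063], 'joint_vel': [0.0032, 0.0014, -0.0005, 0.0012, -0.0018, -0.0001], 'effort': [-0.0001, -43.389, -34.1845, 0.0702, 0.0388, -0.0001], 'tool_pos': [0.2102, 0.5346, 0.2378], 'tcp_rot': [0.1863, 0.9825, -0.0008, -0.0003], 'force': [-0.0708, -0.9554, -0.7589], 'torque': [-0.0136, 0.0109, 0.0159], 'grip_force': 0.0, 'width': 0.9972}
['PlanningError', 'grab_frame', 'grasp_offset', 'sign_off', 'state']
0.0187
scene 47.45384983594819 293.2363098897473 208.31507323267917 [[-0.853, 0.522, 0.001, 0.465], [0.342, 0.56, -0.754, -0.115], [-0.394, -0.643, -0.656, 1.613], [0.0, 0.0, 0.0, 1.0]]
top 43.323874460793874 275.4734824342377 213.2273643779732 [[0.011, -1.0, -0.016, 0.005], [-0.997, -0.01, -0.074, 0.554], [0.074, 0.017, -0.997, 1.469], [0.0, 0.0, 0.0, 1.0]]
```

View pics/scene0.png

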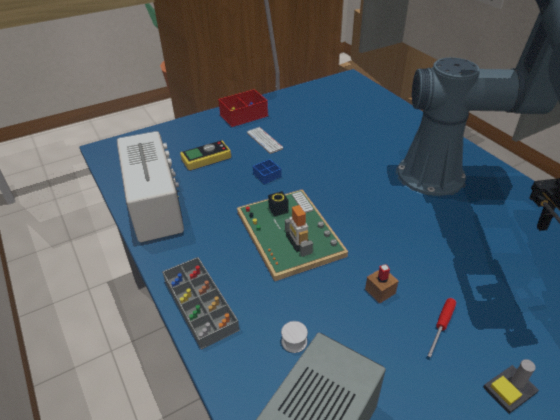

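View pics/top0.png

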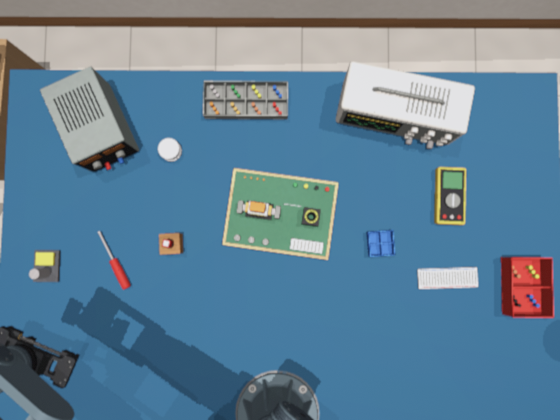

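The top view shows the trainer at about (280,213) with its jack ring at (311,216) and orange handle at (258,209). The stand with the red plug is at (170,243), to the left of the trainer. The scene view shows the same layout, with the plug at (383,272), the ring at (278,200) and the handle at (299,215).

```bash
cat > h.py <<'E'
import numpy as np,cv2
from scipy.spatial.transform import Rotation as R
def foc(f): return f["frame"].shape[0]/2/np.tan(np.radians(f["vfov"])/2)
def ray(f,uv):
    V=np.array(f["view"]);r=V[:3,:3].T
    d=np.array([(uv[0]-f["cx"])/foc(f),(uv[1]-f["cy"])/foc(f),1.])
    return -r@V[:3,3], r@d
def onz(f,uv,z):
    o,d=ray(f,uv);return o+d*(z-o[2])/d[2]
def tri(fs,uvs):
    A=np.zeros((3,3));b=np.zeros(3);L=[]
    for f,uv in zip(fs,uvs):
        o,d=ray(f,uv);d=d/np.linalg.norm(d);P=np.eye(3)-np.outer(d,d);A+=P;b+=P@o;L.append((o,P))
    x=np.linalg.solve(A,b);return x,[np.linalg.norm(P@(x-o)) for o,P in L]
def proj(f,p):
    c=np.array(f["view"])@np.append(p,1);return np.array([f["cx"],f["cy"]])+foc(f)*c[:2]/c[2]
def mask(f,lo,hi,roi):
    h=cv2.cvtColor(f["frame"],cv2.COLOR_RGB2HSV);m=cv2.inRange(h,np.array(lo),np.array(hi))
    k=np.zeros_like(m);x0,y0,x1,y1=roi;k[y0:y1,x0:x1]=m[y0:y1,x0:x1];return k
def big(m):
    c,_=cv2.findContours(m,cv2.RETR_EXTERNAL,cv2.CHAIN_APPROX_NONE);return max(c,key=cv2.contourArea)
E
python3 - <<'E'
from h import *
import pickle
d=pickle.load(open("f0.pkl","rb"));T,S=d["top"],d["scene"]
hsv=lambda f,u,v:cv2.cvtColor(f["frame"],cv2.COLOR_RGB2HSV)[v,u].tolist()
print(hsv(T,240,220),hsv(T,311,209),hsv(T,258,209),hsv(T,168,243),hsv(S,383,270),hsv(S,299,213),hsv(T,225,222))
# trainer outline: not blue bench
for name,f,roi in(("T",T,(215,160,345,265)),):
    m=mask(f,(12,40,30),(95,255,255),roi);m=cv2.morphologyEx(m,cv2.MORPH_CLOSE,np.ones((9,9)))
    c=big(m);r=cv2.minAreaRect(c);print(r,cv2.contourArea(c))
    cc=onz(f,r[0],.024);bx=[onz(f,p,.024)[:2] for p in cv2.boxPoints(r)];print("trainer c",cc.round(4));print(np.round(bx,4).tolist())
    e=[bx[(i+1)%4]-bx[i] for i in range(4)];print([(np.linalg.norm(v).round(4),np.degrees(np.arctan2(v[1],v[0])).round(2)) for v in e])
def ell(f,roi,lo,hi,z,n):
    m=mask(f,lo,hi,roi);c=big(m);h=cv2.convexHull(c);e=cv2.minAreaRect(h);M=cv2.moments(h);ce=(M["m10"]/M["m00"],M["m01"]/M["m00"])
    print(n,cv2.contourArea(h),e,np.round(ce,2),onz(f,ce,z).round(4));return ce
a=ell(T,(300,205,322,230),(20,120,90),(35,255,255),.074,"ringT")
b=ell(S,(268,190,290,212),(20,120,90),(35,255,255),.074,"ringS")
print(tri([T,S],[a,b]))
a=ell(T,(245,198,272,220),(5,120,110),(22,255,255),.140,"handT")
b=ell(S,(288,203,310,228),(3,140,90),(18,255,255),.130,"handS")
print(tri([T,S],[a,b]))
for f,roi,n in((T,(155,230,185,258),"plugT"),(S,(370,255,395,285),"plugS")):
    h=cv2.cvtColor(f["frame"],cv2.COLOR_RGB2HSV);m=mask(f,(0,150,60),(6,255,255),roi)|mask(f,(168,120,60),(180,255,255),roi)
    c=big(m);M=cv2.moments(c);ce=(M["m10"]/M["m00"],M["m01"]/M["m00"]);print(n,cv2.contourArea(c),cv2.boundingRect(c),np.round(ce,2),onz(f,ce,.092).round(4),onz(f,ce,.074).round(4))
v=[(T,(155,225,190,262)),(T,(220,160,345,265)),(S,(365,255,400,305)),(S,(235,185,350,280))]
ims=[cv2.resize(f["frame"][y0:y1,x0:x1,::-1],(400,300),interpolation=cv2.INTER_CUBIC) for f,(x0,y0,x1,y1) in v]
cv2.imwrite("pics/c1.png",np.vstack([np.hstack(ims[:2]),np.hstack(ims[2:])]))
E
```

```text
[72, 82, 158] [30, 93, 137] [19, 133, 225] [178, 21, 215] [0, 135, 166] [14, 180, 181] [33, 19, 159]
((280.1600341796875, 213.3800048828125), (106.77311706542969, 77.92315673828125), 8.130102157592773) 8082.0
trainer c [ 0.5531 -0.0022  0.024 ]
[[0.4642, 0.1604], [0.6827, 0.1333], [0.6423, -0.1657], [0.4255, -0.1356]]
[(np.float64(0.2202), np.float64(-7.09)), (np.float64(0.3017), np.float64(-97.69)), (np.float64(0.219), np.float64(172.09)), (np.float64(0.2985), np.float64(82.53))]Traceback (most recent call last):
  File "<stdin>", line 15, in <module>
  File "<stdin>", line 13, in ell
  File "h.py", line 21, in big
    c,_=cv2.findContours(m,cv2.RETR_EXTERNAL,cv2.CHAIN_APPROX_NONE);return max(c,key=cv2.contourArea)
                                                                           ~~~^^^^^^^^^^^^^^^^^^^^^^^
ValueError: max() iterable argument is empty
```

```bash
cat > m.py <<'E'
from h import *
import pickle
d=pickle.load(open("f0.pkl","rb"));T,S=d["top"],d["scene"]
def cen(f,rois,z,n):
    m=0
    for lo,hi,roi in rois: m=m|mask(f,lo,hi,roi)
    pts=cv2.findNonZero(m)
    if pts is None: print(n,"none");return (0,0)
    h=cv2.convexHull(pts);M=cv2.moments(h);ce=(M["m10"]/M["m00"],M["m01"]/M["m00"])
    print(n,cv2.contourArea(h),cv2.boundingRect(h),[round(float(x),2) for q in cv2.minAreaRect(h) for x in np.atleast_1d(q)],np.round(ce,2),onz(f,ce,z).round(4));return ce
Y=((18,70,80),(36,255,255));O=((3,110,90),(24,255,255))
a=cen(T,[Y+((300,205,323,230),)],.074,"ringT")
b=cen(S,[Y+((268,190,290,212),)],.074,"ringS");print(tri([T,S],[a,b]))
a=cen(T,[O+((247,198,272,220),)],.140,"handT")
b=cen(S,[O+((288,203,310,228),)],.119,"handS")
P=lambda r:[((0,70,60),(8,255,255),r),((166,70,60),(180,255,255),r)]
a=cen(T,P((155,230,185,258)),.092,"plugT")
b=cen(S,P((370,255,395,290)),.080,"plugS")
W=((5,50,40),(24,255,255))
a=cen(T,[W+((153,226,190,262),)],.050,"standT")
v=[(T,(155,225,190,262)),(T,(220,160,345,265)),(S,(365,255,400,305)),(S,(235,185,350,280))]
ims=[cv2.resize(f["frame"][y0:y1,x0:x1,::-1],(400,300),interpolation=cv2.INTER_CUBIC) for f,(x0,y0,x1,y1) in v]
cv2.imwrite("pics/c1.png",np.vstack([np.hstack(ims[:2]),np.hstack(ims[2:])]))
E
python3 m.py
```

```text
ringT 153.0 (304, 209, 15, 15) [310.9, 215.7, 13.86, 13.86, 26.57] [310.95 215.88] [ 0.5434 -0.0862  0.074 ]
ringS 68.0 (272, 193, 12, 8) [277.5, 196.5, 7.0, 11.0, 90.0] [277.59 196.68] [ 0.5447 -0.0891  0.074 ]
(array([ 0.54441873, -0.08688061,  0.0752872 ]), [np.float64(0.0013190847156257868), np.float64(0.0013190847156258588)])
handT 193.5 (250, 202, 22, 14) [260.77, 207.55, 21.79, 9.96, 15.52] [260.73 207.84] [0.5584 0.0474 0.14  ]
handS 244.5 (291, 205, 15, 23) [298.37, 216.17, 13.63, 22.37, 2.86] [297.61 216.29] [0.5666 0.0573 0.119 ]
plugT 216.5 (162, 234, 21, 16) [171.69, 242.32, 15.03, 19.93, 85.24] [173.07 242.14] [0.4679 0.2833 0.092 ]
plugS 357.5 (370, 266, 24, 23) [380.29, 276.73, 21.38, 23.08, 83.29] [381.52 278.61] [0.4887 0.3195 0.08  ]
standT 447.5 (159, 233, 24, 22) [170.4, 243.26, 20.41, 22.85, 86.82] [170.4  243.36] [0.4652 0.2995 0.05  ]
```

View pics/c1.png

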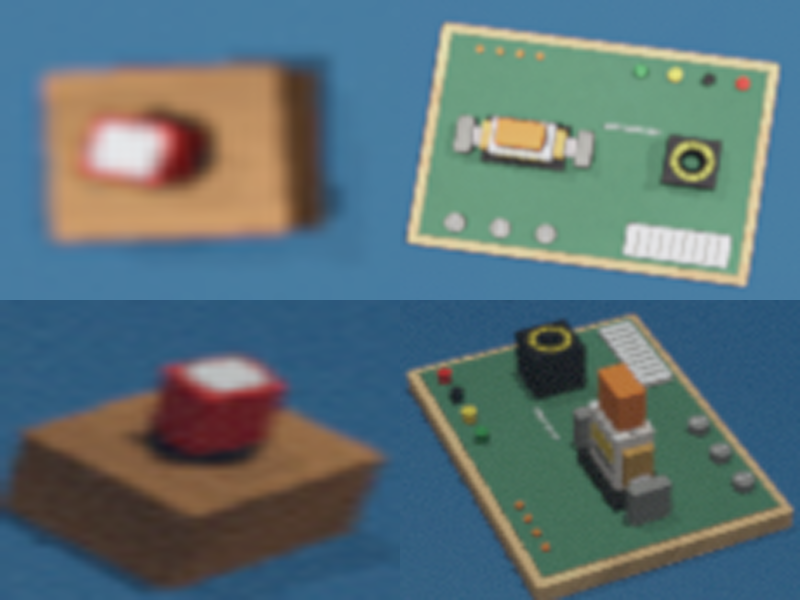

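The crops show the plug's white-topped red grip near top pixel (166,243.5), with the stand's top centred near (169.3,243.8). The orange handle's top is near (258,207) and the jack ring near (311,216). Next I'll get finer positions from the bright top faces.

```bash
cat >> m.py <<'E'
print("----")
a=cen(T,[((0,0,190),(180,60,255),(157,232,180,256))],.092,"labelT")
b=cen(S,[((0,0,150),(180,80,255),(374,258,394,275))],.092,"labelS");print(tri([T,S],[a,b]))
a=cen(T,[((10,100,195),(24,255,255),(250,199,268,216))],.140,"htopT")
b=cen(S,[((3,110,185),(24,255,255),(288,203,310,228))],.140,"htopS");print(tri([T,S],[a,b]))
for st in [(169.3,243.8)]: print("stand",onz(T,st,.05).round(4))
print("plug manual",onz(T,(165.9,243.4),.092).round(4))
th=-7.54;Rm=R.from_euler("z",th,degrees=True)
print("socket",(np.array([.5531,-.0022,.024])+Rm.apply([0,.06,0])).round(4))
E
python3 m.py | sed '1,/----/d'
```

```text
labelT 26.5 (163, 240, 6, 7) [165.5, 243.0, 6.0, 5.0, 90.0] [165.58 242.94] [0.4655 0.3034 0.092 ]
labelS 21.5 (381, 265, 8, 5) [384.5, 267.0, 7.0, 4.0, 0.0] [384.43 267.  ] [0.4666 0.3014 0.092 ]
(array([0.46629377, 0.30251366, 0.09286431]), [np.float64(0.0010053180728746816), np.float64(0.0010053180728745847)])
htopT 112.5 (250, 202, 15, 10) [257.05, 206.63, 14.14, 8.68, 7.13] [257.02 206.55] [0.5616 0.057  0.14  ]
htopS 11.0 (297, 207, 5, 6) [299.25, 209.75, 4.24, 3.54, 45.0] [299.17 209.79] [0.5619 0.0574 0.14  ]
(array([0.56168744, 0.05703521, 0.13964118]), [np.float64(1.8438543036632265e-05), np.float64(1.8438543036845195e-05)])
stand [0.4639 0.3025 0.05  ]
plug manual [0.4643 0.3025 0.092 ]
socket [0.561  0.0573 0.024 ]
```

```bash
cat > g.py <<'E'
import sys
from h import *
from rig import *
# usage: g.py x y z [yaw_of_tool_y_deg]
def go(p,yaw=-7.54,tilt=None):
    s=state();r=R.from_quat(s["tcp_rot"]);y=np.radians(yaw)
    yy=np.array([np.cos(y),np.sin(y),0]);zz=np.array([0,0,-1.]);t=R.from_matrix(np.c_[np.cross(yy,zz),yy,zz])
    print("lin",r.inv().apply(np.array(p)-s["tool_pos"]).round(4).tolist(),"rot",(r.inv()*t).as_rotvec().round(4).tolist())
    print("t",round(s["t"],2),"pos",np.round(s["tool_pos"],4).tolist(),"F",np.round(s["force"],1).tolist(),"w",round(s["width"],3),"g",round(s["grip_force"],1))
if __name__=="__main__":
    a=[float(x) for x in sys.argv[1:]];go(a[:3],*a[3:])
E
python3 g.py .465 .3025 .16
```

```text
lin [-0.3221, -0.1227, 0.078] rot [-0.0015, 0.0007, 1.3276]
t 0.1 pos [0.2102, 0.5347, 0.2379] F [0.1, 0.6, -0.5] w 1.002 g 0.0
```

```bash
python3 -m inch '{"linear":[[-0.016,-0.006,0.004],[-0.048,-0.018,0.012],[-0.087,-0.033,0.021],[-0.129,-0.049,0.031],[-0.171,-0.065,0.041],[-0.213,-0.081,0.051],[-0.254,-0.097,0.062],[-0.290,-0.110,0.070],[-0.312,-0.119,0.076],[-0.322,-0.1227,0.078]],"rotation":[[0,0,0.066],[0,0,0.2],[0,0,0.36],[0,0,0.53],[0,0,0.70],[0,0,0.876],[0,0,1.05],[0,0,1.195],[0,0,1.288],[0,0,1.3276]]}' -1; python3 g.py .465 .3025 .063
```

```text
t: 1.35
tool_pos: [0.4659, 0.301, 0.1599]
tcp_rot: [0.754, 0.657, -0.001, -0.0]
force: [-0.2, -0.6, 0.1]
width: 0.997
grip_force: 0.0
lin [0.0014, -0.001, 0.0969] rot [-0.0011, 0.0009, -0.0052]
t 1.35 pos [0.4659, 0.301, 0.1599] F [-0.2, -0.6, 0.1] w 0.997 g 0.0
```

```bash
python3 -m inch '{"linear":[[0.001,-0.001,0.008],[0.001,-0.001,0.022],[0.001,-0.001,0.038],[0.001,-0.001,0.054],[0.001,-0.001,0.070],[0.001,-0.001,0.084],[0.001,-0.001,0.093],[0.001,-0.001,0.097],[0.001,-0.001,0.097],[0.001,-0.001,0.097]],"rotation":[[0,0,0],[0,0,0],[0,0,0],[0,0,0],[0,0,0],[0,0,0],[0,0,0],[0,0,0],[0,0,0],[0,0,0]]}' -1; python3 -m inch '{"linear":[[0,0,0],[0,0,0],[0,0,0],[0,0,0],[0,0,0],[0,0,0],[0,0,0],[0,0,0],[0,0,0],[0,0,0]],"rotation":[[0,0,0],[0,0,0],[0,0,0],[0,0,0],[0,0,0],[0,0,0],[0,0,0],[0,0,0],[0,0,0],[0,0,0]]}' 1; python3 g.py .465 .3025 .20
```

```text
t: 2.6
tool_pos: [0.4648, 0.3043, 0.0643]
tcp_rot: [0.752, 0.659, 0.001, 0.0]
force: [-0.1, -0.0, 0.1]
width: 0.995
grip_force: 0.0
t: 3.85
tool_pos: [0.4646, 0.3042, 0.0638]
tcp_rot: [0.752, 0.659, 0.0, 0.0]
force: [0.8, 0.5, -0.7]
width: 0.225
grip_force: 30.0
lin [-0.0016, 0.0007, -0.1362] rot [0.0004, -0.0001, -0.0]
t 3.85 pos [0.4646, 0.3042, 0.0638] F [0.8, 0.5, -0.7] w 0.225 g 30.0
```

```bash
python3 -m inch '{"linear":[[0,0,-0.006],[0,0,-0.02],[0,0,-0.04],[0,0,-0.06],[0,0,-0.085],[0,0,-0.11],[0,0,-0.135],[0,0,-0.16],[0,0,-0.177],[0,0,-0.185]],"rotation":[[0,0,0],[0,0,0],[0,0,0],[0,0,0],[0,0,0],[0,0,0],[0,0,0],[0,0,0],[0,0,0],[0,0,0]]}'; python3 g.py .5435 -.0865 .25
```

```text
t: 5.1
tool_pos: [0.4643, 0.3043, 0.25]
tcp_rot: [0.752, 0.659, 0.0, 0.0]
force: [-1.0, 0.2, -0.6]
width: 0.227
grip_force: 30.0
lin [-0.377, 0.1298, -0.0002] rot [0.0007, -0.0005, 0.0001]
t 5.1 pos [0.4643, 0.3043, 0.25] F [-1.0, 0.2, -0.6] w 0.227 g 30.0
```

```bash
python3 -m inch '{"linear":[[-0.019,0.007,0],[-0.057,0.020,0],[-0.102,0.035,0],[-0.151,0.052,0],[-0.200,0.069,0],[-0.249,0.086,0],[-0.298,0.103,0],[-0.339,0.117,0],[-0.366,0.126,0],[-0.377,0.130,0]],"rotation":[[0,0,0],[0,0,0],[0,0,0],[0,0,0],[0,0,0],[0,0,0],[0,0,0],[0,0,0],[0,0,0],[0,0,0]]}'; python3 g.py .5435 -.0865 .143
```

```text
t: 6.35
tool_pos: [0.5428, -0.0889, 0.2474]
tcp_rot: [0.753, 0.658, -0.001, -0.001]
force: [1.0, 0.4, -0.7]
width: 0.222
grip_force: 30.0
lin [0.0025, 0.0006, 0.1044] rot [-0.0025, -0.0003, -0.0028]
t 6.35 pos [0.5428, -0.0889, 0.2474] F [1.0, 0.4, -0.7] w 0.222 g 30.0
```

```bash
python3 -m inch '{"linear":[[0.002,0.0,0.008],[0.002,0.0,0.022],[0.002,0.0,0.040],[0.002,0.0,0.058],[0.002,0.0,0.076],[0.002,0.0,0.090],[0.002,0.0,0.099],[0.002,0.0,0.104],[0.002,0.0,0.104],[0.002,0.0,0.104]],"rotation":[[0,0,0],[0,0,0],[0,0,0],[0,0,0],[0,0,0],[0,0,0],[0,0,0],[0,0,0],[0,0,0],[0,0,0]]}'; python3 - <<'E'
from g import *
go([.5435,-.0865,.13])
for n in("scene",):
    f=grab_frame(n);u,v=map(int,proj(f,[.5435,-.0865,.09]));print(u,v,proj(f,[.5435,-.0865,.074]))
    cv2.imwrite("pics/p1.png",cv2.resize(f["frame"][v-40:v+40,u-50:u+50,::-1],(800,640)[:1]+(600,),interpolation=cv2.INTER_CUBIC))
E
```

```text
t: 7.6
tool_pos: [0.5445, -0.0848, 0.1453]
tcp_rot: [0.752, 0.659, 0.0, 0.0]
force: [0.7, 0.0, -1.2]
width: 0.225
grip_force: 30.0
lin [-0.0018, -0.0007, 0.0153] rot [0.0011, 0.0003, -0.0]
t 7.6 pos [0.5445, -0.0848, 0.1453] F [0.7, 0.0, -1.2] w 0.225 g 30.0
278 192 [278.37908132 197.01873533]
```

View pics/p1.png

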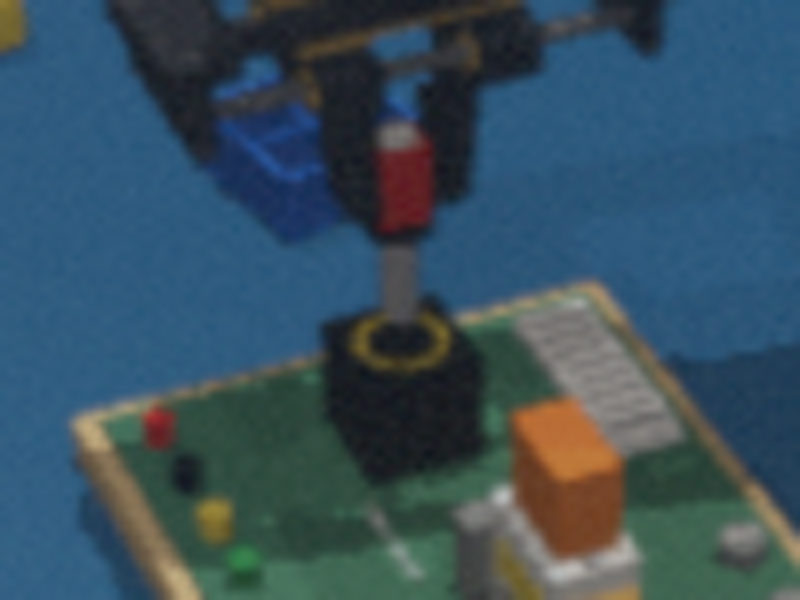

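The plug hangs upright over the jack. Its rod axis at column 401 lines up with the ring centre at (401,342), and the tip is about 12 mm above the mouth. I'll lower it and watch the force.

```bash
python3 -m inch '{"linear":[[-0.001,0,0.002],[-0.001,0,0.005],[-0.001,0,0.008],[-0.001,0,0.011],[-0.001,0,0.014],[-0.001,0,0.017],[-0.001,0,0.020],[-0.001,0,0.022],[-0.001,0,0.022],[-0.001,0,0.022]],"rotation":[[0,0,0],[0,0,0],[0,0,0],[0,0,0],[0,0,0],[0,0,0],[0,0,0],[0,0,0],[0,0,0],[0,0,0]]}'; python3 g.py .5435 -.0865 .088
```

```text
t: 8.9
tool_pos: [0.544, -0.0857, 0.1228]
tcp_rot: [0.752, 0.659, 0.0, 0.0]
force: [-0.2, -0.9, -1.0]
width: 0.224
grip_force: 30.0
lin [-0.0009, -0.0004, 0.0348] rot [0.0001, 0.0, 0.0]
t 8.9 pos [0.544, -0.0857, 0.1228] F [-0.2, -0.9, -1.0] w 0.224 g 30.0
```

```bash
python3 -m inch '{"linear":[[0,0,0.003],[0,0,0.007],[0,0,0.011],[0,0,0.015],[0,0,0.019],[0,0,0.023],[0,0,0.027],[0,0,0.030],[0,0,0.032],[0,0,0.033]],"rotation":[[0,0,0],[0,0,0],[0,0,0],[0,0,0],[0,0,0],[0,0,0],[0,0,0],[0,0,0],[0,0,0],[0,0,0]]}'; python3 g.py .5435 -.0865 .088
```

```text
t: 10.15
tool_pos: [0.5439, -0.0857, 0.0896]
tcp_rot: [0.752, 0.659, -0.0, -0.0]
force: [0.3, 0.7, -1.1]
width: 0.226
grip_force: 30.0
lin [-0.0009, -0.0003, 0.0016] rot [-0.0, 0.0, -0.0]
t 10.15 pos [0.5439, -0.0857, 0.0896] F [0.3, 0.7, -1.1] w 0.226 g 30.0
```

Now I'll press it gently onto its seat.

```bash
python3 -m inch '{"linear":[[0,0,0.0005],[0,0,0.001],[0,0,0.0015],[0,0,0.002],[0,0,0.0025],[0,0,0.003],[0,0,0.003],[0,0,0.003],[0,0,0.003],[0,0,0.003]],"rotation":[[0,0,0],[0,0,0],[0,0,0],[0,0,0],[0,0,0],[0,0,0],[0,0,0],[0,0,0],[0,0,0],[0,0,0]]}'
```

```text
t: 11.4
tool_pos: [0.544, -0.0857, 0.0877]
tcp_rot: [0.752, 0.659, -0.0, 0.0]
force: [-3.2, 0.3, 8.1]
width: 0.225
grip_force: 30.0
```

```bash
python3 -m inch '{"linear":[[0,0,0],[0,0,0],[0,0,0],[0,0,0],[0,0,0],[0,0,0],[0,0,0],[0,0,0],[0,0,0],[0,0,0]],"rotation":[[0,0,0],[0,0,0],[0,0,0],[0,0,0],[0,0,0],[0,0,0],[0,0,0],[0,0,0],[0,0,0],[0,0,0]]}' -1;  python3 -m inch '{"linear":[[0,0,-0.006],[0,0,-0.018],[0,0,-0.034],[0,0,-0.050],[0,0,-0.066],[0,0,-0.082],[0,0,-0.098],[0,0,-0.110],[0,0,-0.117],[0,0,-0.12]],"rotation":[[0,0,0],[0,0,0],[0,0,0],[0,0,0],[0,0,0],[0,0,0],[0,0,0],[0,0,0],[0,0,0],[0,0,0]]}'; python3 g.py .5615 .0572 .207
```

```text
t: 12.65
tool_pos: [0.5439, -0.0857, 0.0867]
tcp_rot: [0.752, 0.659, -0.0, 0.0]
force: [-0.2, -0.7, -0.3]
width: 1.001
grip_force: 0.0
t: 13.9
tool_pos: [0.5439, -0.0857, 0.207]
tcp_rot: [0.752, 0.659, 0.0, 0.0]
force: [-0.3, 0.8, -0.6]
width: 1.001
grip_force: 0.0
lin [0.1439, -0.0013, -0.0] rot [0.0001, 0.0, -0.0]
t 13.9 pos [0.5439, -0.0857, 0.207] F [-0.3, 0.8, -0.6] w 1.001 g 0.0
```

```bash
python3 -m inch '{"linear":[[0.007,0,0],[0.022,0,0],[0.040,0,0],[0.060,0,0],[0.080,0,0],[0.100,0,0],[0.120,-0.001,0],[0.135,-0.001,0],[0.142,-0.001,0],[0.144,-0.001,0]],"rotation":[[0,0,0],[0,0,0],[0,0,0],[0,0,0],[0,0,0],[0,0,0],[0,0,0],[0,0,0],[0,0,0],[0,0,0]]}'; python3 - <<'E'
from g import *
go([.5615,.0572,.105])
f=grab_frame("scene");u,v=map(int,proj(f,[.555,-.01,.10]))
cv2.imwrite("pics/p2.png",cv2.resize(f["frame"][v-45:v+45,u-60:u+60,::-1],(800,600),interpolation=cv2.INTER_CUBIC))
E
```

```text
t: 15.15
tool_pos: [0.5619, 0.0575, 0.2067]
tcp_rot: [0.752, 0.659, -0.0, 0.0]
force: [-0.0, -0.6, 0.2]
width: 1.002
grip_force: 0.0
lin [-0.0004, -0.0003, 0.1017] rot [-0.0, 0.0002, 0.0004]
t 15.15 pos [0.5619, 0.0575, 0.2067] F [-0.0, -0.6, 0.2] w 1.002 g 0.0
```

View pics/p2.png

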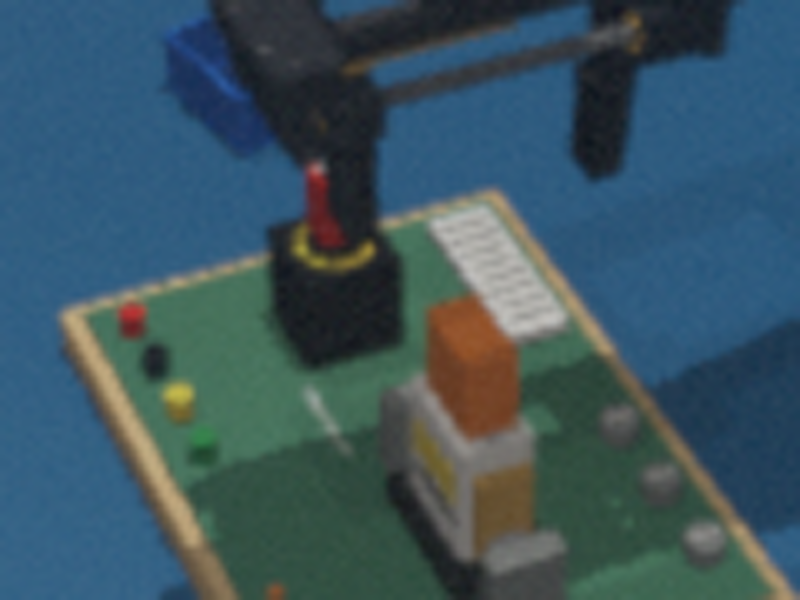

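The plug sits fully home in the jack at about (325,240), with its collar on the ring. The module is still upright with its orange handle at (470,365), so I'll descend on it and grip.

```bash
python3 -m inch '{"linear":[[0,0,0.007],[0,0,0.020],[0,0,0.036],[0,0,0.052],[0,0,0.068],[0,0,0.084],[0,0,0.094],[0,0,0.100],[0,0,0.102],[0,0,0.102]],"rotation":[[0,0,0],[0,0,0],[0,0,0],[0,0,0],[0,0,0],[0,0,0],[0,0,0],[0,0,0],[0,0,0],[0,0,0]]}'; python3 -m inch '{"linear":[[0,0,0],[0,0,0],[0,0,0],[0,0,0],[0,0,0],[0,0,0],[0,0,0],[0,0,0],[0,0,0],[0,0,0]],"rotation":[[0,0,0],[0,0,0],[0,0,0],[0,0,0],[0,0,0],[0,0,0],[0,0,0],[0,0,0],[0,0,0],[0,0,0]]}' 1; python3 g.py .5615 .0572 .105
```

```text
t: 16.45
tool_pos: [0.5621, 0.0572, 0.105]
tcp_rot: [0.752, 0.659, 0.0, 0.0]
force: [0.7, -0.2, -0.2]
width: 0.998
grip_force: 0.0
t: 17.7
tool_pos: [0.5618, 0.0572, 0.1047]
tcp_rot: [0.752, 0.659, 0.0, 0.0]
force: [0.5, 0.1, -0.8]
width: 0.265
grip_force: 29.9
lin [-0.0001, -0.0003, -0.0003] rot [0.0, 0.0, -0.0]
t 17.7 pos [0.5618, 0.0572, 0.1047] F [0.5, 0.1, -0.8] w 0.265 g 29.9
```

```bash
python3 -m inch '{"linear":[[0.001,0,-0.0004],[0.0022,0,-0.0008],[0.0034,0,-0.0012],[0.0046,0,-0.0016],[0.0058,0,-0.002],[0.007,0,-0.0023],[0.008,0,-0.0026],[0.009,0,-0.0028],[0.009,0,-0.0028],[0.009,0,-0.0028]],"rotation":[[0,-0.012,0],[0,-0.027,0],[0,-0.042,0],[0,-0.056,0],[0,-0.071,0],[0,-0.085,0],[0,-0.098,0],[0,-0.11,0],[0,-0.11,0],[0,-0.11,0]]}'; cat > k.py <<'E'
from g import *
s=state();Rt=R.from_euler("z",-7.54,degrees=True)
q=R.from_quat(s["tcp_rot"]);up=Rt.inv().apply(-q.apply([0,0,1]))
print("rel socket",(Rt.inv().apply(s["tool_pos"]-np.array([.5617,.0572,.024]))*1e3).round(1),"tilt to+y",up[1].round(4),"F trainer",Rt.inv().apply(s["force"]).round(1),"M",Rt.inv().apply(s["torque"]).round(2))
E
python3 k.py
```

```text
t: 18.95
tool_pos: [0.5628, 0.0653, 0.1074]
tcp_rot: [0.751, 0.658, -0.042, 0.037]
force: [0.3, -4.9, -2.7]
width: 0.274
grip_force: 29.9
rel socket [-0.   8.2 83.4] tilt to+y 0.1122 F trainer [ 1.  -4.8 -2.7] M [-0.85 -0.07 -0.03]
```

```bash
cat > p.py <<'E'
from g import *
import sys
a=grab_frame("scene")
f=a["frame"];u,v=map(int,proj(a,[.56,.057,.08]))
A=cv2.resize(f[v-30:v+30,u-40:u+40,::-1],(800,600),interpolation=cv2.INTER_CUBIC);cv2.imwrite(sys.argv[1],A)
E
python3 p.py pics/p3.png
```

```text
(no output)
```

View pics/p3.png

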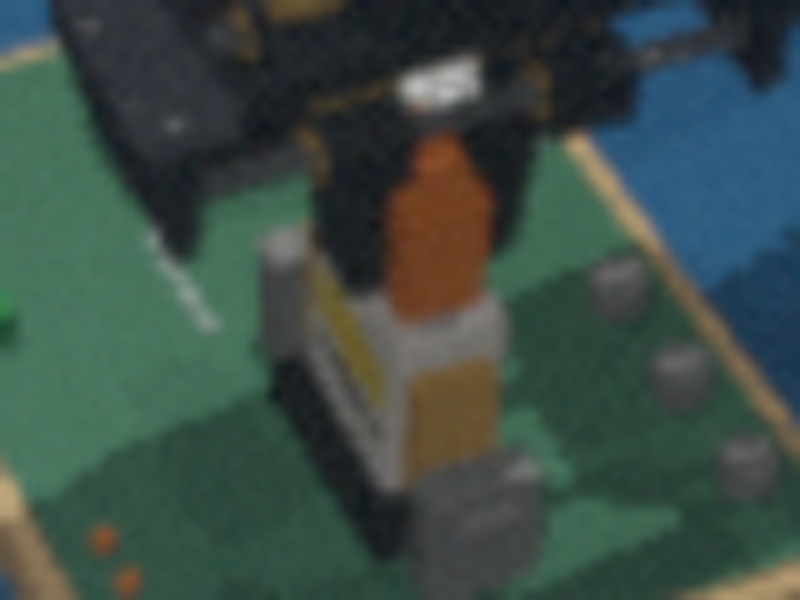

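The tip to +y held: the handle leans towards the near clip, whose brass plate at (455,415) is pressed against its housing at (480,520). I'll return to upright, then tip to -y.

```bash
python3 -m inch '{"linear":[[-0.001,0,0.0004],[-0.0022,0,0.001],[-0.0034,0,0.0015],[-0.0046,0,0.002],[-0.0058,0,0.0026],[-0.007,0,0.0031],[-0.008,0,0.0035],[-0.0086,0,0.0038],[-0.0086,0,0.0038],[-0.0086,0,0.0038]],"rotation":[[0,0.012,0],[0,0.027,0],[0,0.042,0],[0,0.056,0],[0,0.071,0],[0,0.085,0],[0,0.098,0],[0,0.11,0],[0,0.11,0],[0,0.11,0]]}'; python3 k.py;  python3 -m inch '{"linear":[[-0.001,0,-0.0004],[-0.0022,0,-0.0008],[-0.0034,0,-0.0012],[-0.0046,0,-0.0016],[-0.0058,0,-0.002],[-0.007,0,-0.0023],[-0.008,0,-0.0026],[-0.009,0,-0.0028],[-0.009,0,-0.0028],[-0.009,0,-0.0028]],"rotation":[[0,0.012,0],[0,0.027,0],[0,0.042,0],[0,0.056,0],[0,0.071,0],[0,0.085,0],[0,0.098,0],[0,0.11,0],[0,0.11,0],[0,0.11,0]]}'; python3 k.py
```

```text
t: 20.25
tool_pos: [0.5618, 0.0573, 0.1047]
tcp_rot: [0.752, 0.659, -0.0, 0.0]
force: [-1.1, -0.6, -0.9]
width: 0.268
grip_force: 29.9
rel socket [ 0.1  0.1 80.7] tilt to+y 0.0001 F trainer [-1.  -0.8 -0.9] M [-0.15  0.15 -0.03]
t: 21.5
tool_pos: [0.5606, 0.0492, 0.1075]
tcp_rot: [0.751, 0.658, 0.042, -0.037]
force: [1.0, 6.1, -1.3]
width: 0.269
grip_force: 29.9
rel socket [-0.  -8.1 83.5] tilt to+y -0.112 F trainer [ 0.2  6.2 -1.3] M [ 0.69 -0.04  0.02]
```

```bash
python3 -m inch '{"linear":[[0.001,0,0.0004],[0.0022,0,0.001],[0.0034,0,0.0015],[0.0046,0,0.002],[0.0058,0,0.0026],[0.007,0,0.0031],[0.008,0,0.0035],[0.0086,0,0.0038],[0.0086,0,0.0038],[0.0086,0,0.0038]],"rotation":[[0,-0.012,0],[0,-0.027,0],[0,-0.042,0],[0,-0.056,0],[0,-0.071,0],[0,-0.085,0],[0,-0.098,0],[0,-0.11,0],[0,-0.11,0],[0,-0.11,0]]}'; python3 k.py;  python3 -m inch '{"linear":[[0,0,-0.001],[0,0,-0.002],[0,0,-0.003],[0,0,-0.004],[0,0,-0.005],[0,0,-0.006],[0,0,-0.007],[0,0,-0.008],[0,0,-0.009],[0,0,-0.009]],"rotation":[[0,0,0],[0,0,0],[0,0,0],[0,0,0],[0,0,0],[0,0,0],[0,0,0],[0,0,0],[0,0,0],[0,0,0]]}'; python3 k.py
```

```text
t: 22.75
tool_pos: [0.5619, 0.0572, 0.1047]
tcp_rot: [0.752, 0.659, 0.0, 0.0]
force: [0.5, 0.4, -0.1]
width: 0.267
grip_force: 29.9
rel socket [ 0.2  0.  80.7] tilt to+y -0.0001 F trainer [ 0.5  0.5 -0.1] M [-0.    0.16 -0.04]
t: 24.0
tool_pos: [0.5619, 0.0573, 0.1138]
tcp_rot: [0.752, 0.659, 0.0, 0.0]
force: [-0.1, 0.4, -3.9]
width: 0.266
grip_force: 29.9
rel socket [ 0.1  0.1 89.8] tilt to+y 0.0 F trainer [-0.2  0.4 -3.9] M [-0.09  0.08  0.01]
```

```bash
python3 -m inch '{"linear":[[0,0,-0.001],[0,0,-0.002],[0,0,-0.003],[0,0,-0.004],[0,0,-0.005],[0,0,-0.006],[0,0,-0.007],[0,0,-0.008],[0,0,-0.009],[0,0,-0.01]],"rotation":[[0,0,0],[0,0,0],[0,0,0],[0,0,0],[0,0,0],[0,0,0],[0,0,0],[0,0,0],[0,0,0],[0,0,0]]}'; python3 k.py
```

```text
t: 25.25
tool_pos: [0.5618, 0.0572, 0.1237]
tcp_rot: [0.752, 0.659, -0.0, 0.0]
force: [-0.3, 0.9, -3.2]
width: 0.27
grip_force: 29.9
rel socket [ 0.1  0.1 99.7] tilt to+y 0.0 F trainer [-0.4  0.9 -3.2] M [-0.07  0.01 -0.01]
```

The clips no longer hold it: it is 19 mm up and the force is only its own weight. I'll lift until the foot is about 13 mm above the clip tops.

```bash
python3 -m inch '{"linear":[[0,0,-0.003],[0,0,-0.009],[0,0,-0.016],[0,0,-0.024],[0,0,-0.032],[0,0,-0.040],[0,0,-0.047],[0,0,-0.053],[0,0,-0.056],[0,0,-0.057]],"rotation":[[0,0,0],[0,0,0],[0,0,0],[0,0,0],[0,0,0],[0,0,0],[0,0,0],[0,0,0],[0,0,0],[0,0,0]]}'; python3 -m inch '{"linear":[[0,0,0],[0,0,0],[0,0,0],[0,0,0],[0,0,0],[0,0,0],[0,0,0],[0,0,0],[0,0,0],[0,0,0]],"rotation":[[0,0,0],[0,0,0],[0,0,0],[0,0,0],[0,0,0],[0,0,0],[0,0,0],[0,0,0],[0,0,0],[0,0,0]]}'; python3 k.py; python3 p.py pics/p4.png
```

```text
t: 26.5
tool_pos: [0.5618, 0.0572, 0.1808]
tcp_rot: [0.752, 0.659, 0.0, 0.0]
force: [-0.6, 0.1, -3.5]
width: 0.271
grip_force: 29.9
t: 27.75
tool_pos: [0.5618, 0.0572, 0.1806]
tcp_rot: [0.752, 0.659, -0.0, 0.0]
force: [-0.7, -0.4, -3.6]
width: 0.269
grip_force: 29.9
rel socket [1.000e-01 0.000e+00 1.566e+02] tilt to+y 0.0 F trainer [-0.6 -0.5 -3.6] M [-0.11  0.06  0.01]
```

View pics/p4.png

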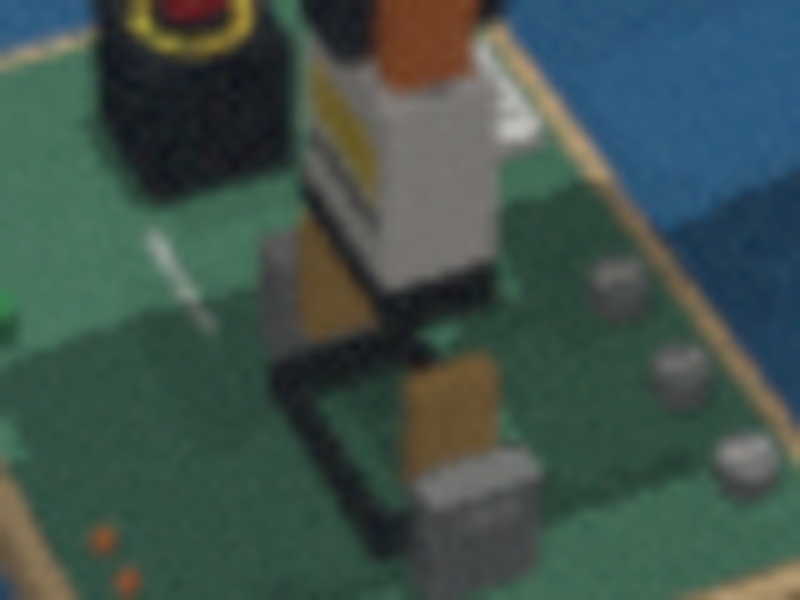

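The module hangs upright above the empty socket, with its foot's lower corners at about (385,325) and (495,300). Both clips are pushed back, at (340,280) and (450,415), and the plug is still in the jack. I'll check the foot's height numerically.

```bash
python3 - <<'E'
from g import *
f=grab_frame("scene");u,v=map(int,proj(f,[.56,.057,.08]))
Rt=R.from_euler("z",-7.54,degrees=True)
for z in(.062,.070,.076,.082):
  print(z,[((proj(f,np.array([.5617,.0572,.024+z])+Rt.apply([x,.03,0]))-[u-40,v-30])*10).round(0).tolist() for x in(.016,-.016)])
E
```

```text
0.062 [[392.0, 374.0], [501.0, 340.0]]
0.07 [[392.0, 352.0], [501.0, 318.0]]
0.076 [[392.0, 335.0], [502.0, 302.0]]
0.082 [[393.0, 319.0], [502.0, 286.0]]
```

The foot is about 76–80 mm above the socket's floor, so it clears the 62 mm clip tops by about 1.5 cm.

```bash
python3 -c "
from rig import *
print(sign_off())"
```

```text
the job is handed in; nothing more can be done
None
```

The job is handed in at about 28 s: the plug is fully home in the jack, the module rocked both clips back itself, and the arm holds it upright over its socket with its foot about 1.5 cm above the clip tops.

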